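# Point the transformer dial at the green marker and switch it on

### The arm

A 6-joint arm with a two-finger parallel gripper is mounted at the origin on the work surface. World frame = base frame: x ahead of the robot, y to its left, z up, the work surface at z = 0. Lengths are in m, angles in rad, forces in N, time in s.
With the tool pointing down it reaches from about 0.35 to 0.775 m from the base axis. Payload 5.5 kg.
Tool frame: the origin (TCP) lies on the centre line of the jaws, within the pads' length; the fingertips stand 11 mm ahead of it and the grasp point (between the pads) lies 8 mm behind it (env.tip_extent is the distance from the TCP to the fingertips, in m); z points along the fingers, y is the line along which they close (so a half turn about z gives the same grasp; the last joint's range is limited). The gripper opens to 85 mm and grips with 20 to 120 N. Pads are 22 mm wide; open, the fingers measure 114 mm over their backs; the gripper's body (76 mm by 85 mm) begins 54 mm behind the grasp point. The pads swing forward as they close: fully open they stand 13 mm farther back than shut.
Start: joints at [1.157, 0.313, 0.046, 1.304, 0, 1.431], TCP at [0.155, 0.554, 0.242] pointing down, gripper open.
Joint ranges: [-2.76, 2.76], [-0.86, 1.69], [-1.03, 1.26], [-2.2, 2.34], [-1.47, 1.5], [-3.14, 3.14]. Speed limits (rad/s): [2.57, 2.57, 3.14, 3.14, 3.14, 3.14].

### API

Orientations are given as a unit quaternion [w, x, y, z].
In Python, from workcell import env gives the robot as it stands.
- The arm moves only by the shell command python3 -m jog 'ROWS' [FORCE]. ROWS is JSON, a list of rows, each a list of 5 numbers: the gripper's target within -1 to 1 (shut at 1, half-way at 0, fully open at -1), then the shift along the tool's x, y, z in m, then the turn about the tool's z in degrees. In form: [[fingers, tx, ty, tz, turn], ...]. A call has 1 to 5 rows; each row shifts and turns the commanded pose from where the row before left it, along the tool's axes as they then stand; what a row does not reach is not made up. A row lasts 1/12 s, in which the tool goes at most 41.7 mm and 7.16 degrees, less where a joint would pass 70% of its speed; a pose out of reach is approached as far as the arm can. A call is refused whole if a number of a shift passes 0.0417 or a number of a turn 7.16, either way. A call with a gripper value outside its range is refused whole. The fingers move at their own pace and stop on an object; FORCE is the grip in N (left out, the last holds). Time passes only in rows, so rows that do not move let the fingers close. It gives the time, the measured TCP pose, the force, the opening and the grip force at its end, in the units of the state.
- env.get_state(): the state, without advancing time (a new reading comes with each control period).
- env.read_camera(name): name is "scene" or "side" or "wrist"; returns a dict with "img" (420x560x3 uint8, red, green, blue), "fov_y" (degrees; the focal length in pixels is half the picture's height over the tangent of half this angle, whatever the lens; pixels are square), "cx", "cy" (the principal point, pixels), "T" (4x4, takes a point from camera to world coordinates). Camera axes: x right, y up, looking along -z (the intrinsics and any distortion apply to the point x, -y, -z); pixel columns grow to the right and rows downward; lengths in m; the calibration is good to about 2 mm. A picture is of the moment at which its call begins. There is no depth.
- env.hand_in(): hands the job in; it is judged then, once.
The state is a dict: "clock": time; "joint_pos": joint angles; "qvel": joint speeds; "tau": joint torques, N m; "tcp_pos": TCP position; "orientation": TCP orientation; "wrist_force": force on the tool from outside, world axes, zero at the start; "ft_torque": the same for the moment, N m; "finger_gap": finger opening in m; "grip_force": force on a finger pad.
Only numpy, scipy, OpenCV 4.12 (cv2) and the standard library are available. Lean on these libraries where they do the work, as an engineer would, in place of code of your own. Each camera call takes 0.05 s, during which the arm holds its last target. There are 200 camera calls.

### The job

On top of the grey bench transformer, push the black pointer handle round with a fingertip, without gripping it, until its red-tipped end points at the middle of the green marker peg. Then press the yellow power button fully down, let it come up again and move clear. Push gently, and do not pick up, shift or knock the transformer, the marker pegs or anything else on the bench.

Things in the scene. Friction and masses are not known exactly. Their poses are not given: they have to be found in the camera images.
- transformer: Loose but heavy (8 kg) grey metal case, 300 x 300 x 110 mm high, standing on the bench on rubber feet. Origin: centre of its underside, on the bench; x and y along its sides, z up, its front (socket) side faces -x. A flat white scale disc of radius 84 mm is painted on the middle of its flat top; above that disc turns the pointer handle. A 48 mm wide, 38 mm high solder reel stands on the top's rear corner at (+115, +100) mm in this frame.
- dial (a joint): Angle of the pointer handle about its upright axis through the middle of the case, rad: 0 when the red end points to the front (-x) of the case, growing anticlockwise seen from above, stops at -2.2 and +2.2. Stiff by friction (about 0.16 N m, some 3 N at 55 mm from the axis); it stays where it is left. It starts between -0.5 and 0.5.
- axis (a point): Point on the fixed axis of the pointer handle, at the middle of the arm's height, 25 mm above the case top (135 mm above the bench). The round black hub around it has a radius of 20 mm and reaches to 40 mm above the case top.
- pointer_tip (a point): Outer end of the pointer handle's long arm (black, with a red stripe along its top and a red end), 82 mm from the axis, at the middle of its height (25 mm above the case top). Its axes turn with the handle: -x points outward along the arm, away from the axis, z up. The arm is 12 mm wide and 22 mm high, its underside 14 mm above the case top, its upper side 36 mm. Opposite, a plain black tail, 16 mm wide, reaches 46 mm from the axis. The arm can be pushed from either side.
- green_marker (a point): Middle of the green marker peg, a loose round peg 24 mm in diameter and 26 mm high, 40 g, standing on the case top outside the pointer's sweep, on the left or right side of the case, 102 to 139 mm from the axis and 0.95 to 1.55 rad round from the front. This is the one to point at.
- red_marker (a point): Middle of the red marker peg, the same shape as the green one, standing on the other side of the case top. Not to be pointed at.
- power_top (a point): Middle of the top of the round yellow power button (radius 14 mm) on the case top, 118 mm from the axis towards the front. It is pressed straight down, sinks 6 mm, takes about 4 N and springs up when let go.
- power (a joint): Travel of the power button, m: 0 up, 0.006 fully down.
- solder_reel: Solder reel, 48 mm in diameter, 38 mm high, blue flanges, loose on the rear of the transformer's top. Origin: centre of underside. Leave alone.
- screwdriver: Screwdriver with an orange handle lying on the bench on the left. Leave alone.
- flux_jar: Amber jar, 52 mm in diameter, 50 mm high, on the left. Origin: centre of underside. Leave alone.
- multimeter: Yellow multimeter 150 x 75 x 34 mm lying on the right. Origin: centre of underside. Leave alone.
- mug: Blue mug, 80 mm wide, 90 mm high, on the right. Origin: centre of underside. Leave alone.

How it is judged:
By the outcome, as a careful person would: the job done as asked, in the order asked, and still so for the second after the job is handed in, with the robot touching nothing.
It also fails if it takes over 48 s, if anything falls off the work surface, if the arm or the gripper's body presses on something with over 40 N, if the wrist force passes 120 N, or if a joint passes its speed limit or range.

## Working session

There is one attempt and no reset: what is moved stays moved. The work goes in short steps, Python scripts to look and compute and a shell command to move; the robot and the scene stay as the last step left them, time stands still between calls to the robot, and variables do not carry over. Pictures are saved under pics/ and viewed, at most 10 in all, crops included, and the job is handed in when it is done.

```bash
mkdir -p pics; ls; python3 - <<'E'
from workcell import env
import cv2
s=env.get_state();print({k:s[k] for k in("clock","tcp_pos","orientation","finger_gap")},env.tip_extent)
for n in("scene","side"):
    c=env.read_camera(n);print(n,{k:c[k] for k in c if k!="img"})
    cv2.imwrite(f"pics/{n}0.png",cv2.resize(c["img"][:,:,::-1],(800,600),interpolation=cv2.INTER_CUBIC))
E
```

```text
pics
{'clock': 0.0, 'tcp_pos': array([0.15528685, 0.55313089, 0.24138569]), 'orientation': array([-2.57025907e-04,  1.36480441e-01,  9.90642336e-01, -8.86259215e-04]), 'finger_gap': 0.08540674523374614} 0.011
scene {'fov_y': 54.4015605996922, 'cx': 281.8444140091923, 'cy': 206.35178864993256, 'T': array([[-0.00461916, -0.77521891,  0.63167579,  1.26453834],
       [ 0.99995649, -0.00870028, -0.00336512, -0.00749961],
       [ 0.00810446,  0.63163276,  0.77522537,  1.02245723],
       [ 0.        ,  0.        ,  0.        ,  1.        ]])}
side {'fov_y': 52.488386402107054, 'cx': 278.9829753580596, 'cy': 206.58968876891967, 'T': array([[ 0.98763098,  0.12116764, -0.09951612,  0.41578543],
       [-0.15655467,  0.72682075, -0.66874676, -0.93230002],
       [-0.00870008,  0.67605473,  0.73680005,  1.14261197],
       [ 0.        ,  0.        ,  0.        ,  1.        ]])}
```

View pics/scene0.png

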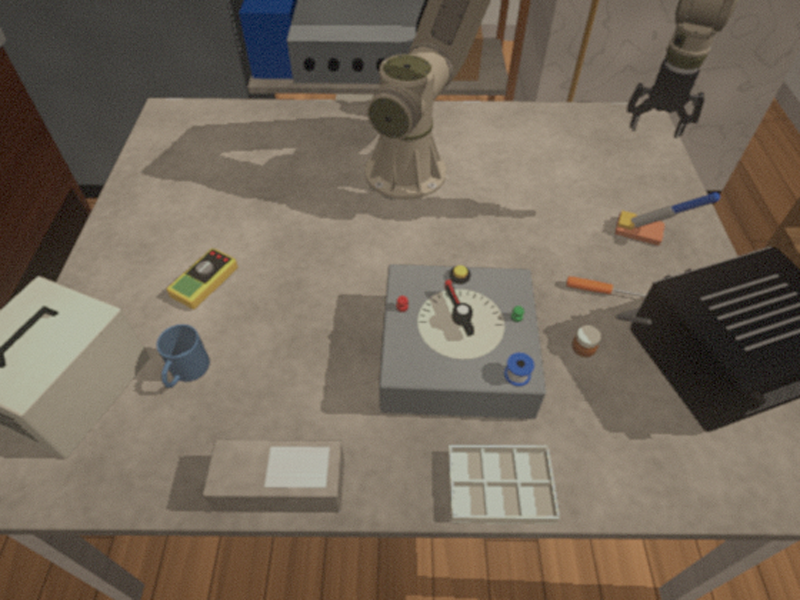

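View pics/side0.png

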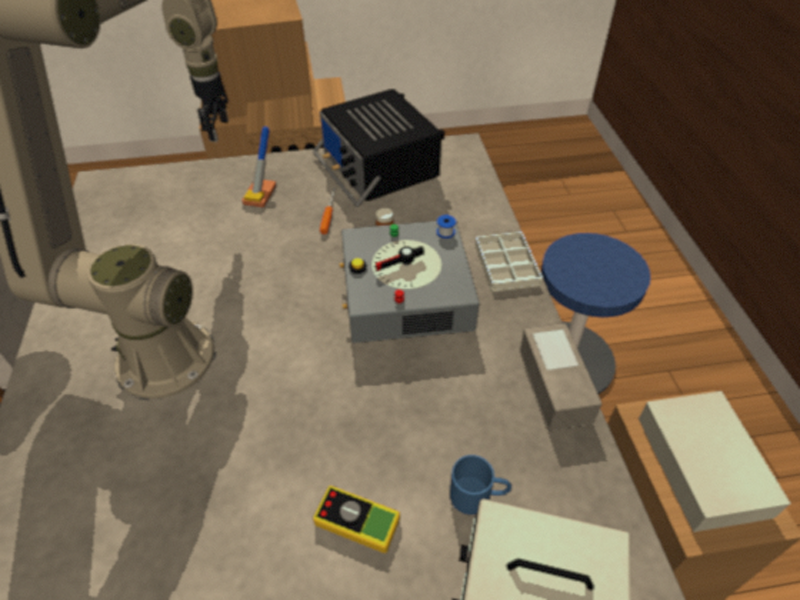

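The scene view shows the transformer at about (460,330) in the 800-px picture, with the pointer to the front-right, green peg at (518,313), red peg at (402,303) and button at (460,272). The side view agrees. I'll enlarge both.

```bash
cat > h.py <<'E'
from workcell import env
import numpy as np, cv2
def crop(n,x,y,w,h,k,out):
    c=env.read_camera(n); cv2.imwrite(out,cv2.resize(c["img"][y:y+h,x:x+w,::-1],None,fx=k,fy=k,interpolation=cv2.INTER_CUBIC))
def ray(c,u,v):
    f=210/np.tan(np.radians(c["fov_y"]/2)); d=c["T"][:3,:3]@np.array([(u-c["cx"])/f,-(v-c["cy"])/f,-1.]); return c["T"][:3,3],d
def onz(c,u,v,z):
    o,d=ray(c,u,v); return o+d*(z-o[2])/d[2]
def proj(c,p):
    f=210/np.tan(np.radians(c["fov_y"]/2)); q=c["T"][:3,:3].T@(np.asarray(p)-c["T"][:3,3]); return c["cx"]+f*q[0]/-q[2],c["cy"]-f*q[1]/-q[2]
E
python3 -c "
from h import *
crop('scene',262,175,125,118,5,'pics/s1.png');crop('side',230,145,112,100,6,'pics/d1.png')"
```

```text
(no output)
```

View pics/s1.png

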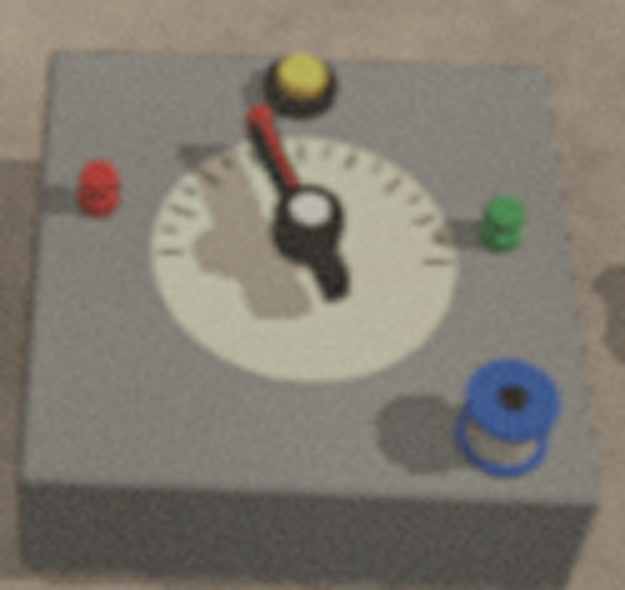

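View pics/d1.png

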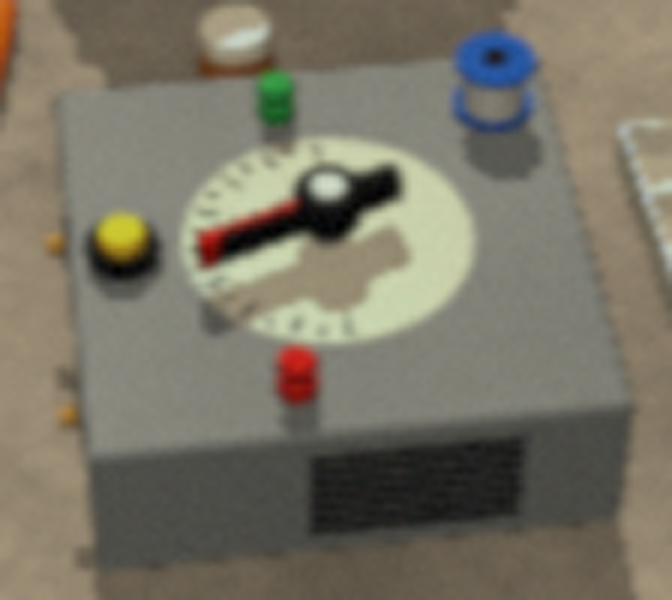

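```bash
cat > m.py <<'E'
from h import *
S=env.read_camera("scene");D=env.read_camera("side")
s=lambda U,V:(262+(U+.5)/5-.5,175+(V+.5)/5-.5)
d=lambda U,V:(230+(U+.5)/6-.5,145+(V+.5)/6-.5)
def tri(a,b):
    o1,d1=ray(S,*s(*a));o2,d2=ray(D,*d(*b))
    t=np.linalg.lstsq(np.c_[d1,-d2],o2-o1,rcond=None)[0];p,q=o1+d1*t[0],o2+d2*t[1];return (p+q)/2,np.linalg.norm(p-q)
np.set_printoptions(precision=4,suppress=True)
for n,c,f,P in(("scene",S,s,[(52,50),(550,66),(597,500),(22,485)]),("side",D,d,[(60,95),(535,60),(630,405),(95,455)])):
    C=np.array([onz(c,*f(*p),.11) for p in P]);print(n,"corners",C[:,:2].tolist(),"ctr",C.mean(0)[:2],"sides",[np.linalg.norm(C[i]-C[i-1]) for i in range(4)])
for n,a,b,z in(("hub .15",(310,210),(328,185),.15),("green mid",(502,223),(276,98),.123),("red mid",(98,188),(297,376),.123),("button",(303,72),(122,230),.12),("tip",(257,113),(207,245),.14)):
    print(n,*tri(a,b),"planes",onz(S,*s(*a),z)[:2],onz(D,*d(*b),z)[:2])
# disc ellipse via colour
E
python3 m.py
```

```text
scene corners [[0.43690992760185576, -0.03356455955960609], [0.4462703390316055, 0.26525184598466395], [0.7419246817205324, 0.24946848755668058], [0.7359470807298817, -0.042920196633443694]] ctr [0.5903 0.1096] sides [np.float64(0.2991834669495823), np.float64(0.2989629768458493), np.float64(0.2960753362813046), np.float64(0.2924497809129555)]
side corners [[0.4489680054619769, 0.25504649081754427], [0.7413265673648396, 0.23872047525683193], [0.7295462891798576, -0.048660538060355196], [0.4399688605120262, -0.03668261989369137]] ctr [0.59   0.1021] sides [np.float64(0.2918678787502979), np.float64(0.2928140493589722), np.float64(0.28762235964773125), np.float64(0.2898250467393739)]
hub .15 [0.5893 0.1085 0.1502] 0.002247903524801994 planes [0.5881 0.1093] [0.5899 0.1073]
green mid [0.5759 0.2182 0.1223] 0.002609462494894089 planes [0.5751 0.219 ] [0.5764 0.2158]
red mid [ 0.5528 -0.0063  0.121 ] 0.003136100696592458 planes [ 0.5528 -0.0053] [ 0.5534 -0.0098]
button [0.4715 0.1132 0.1294] 0.0025722608714248934 planes [0.4617 0.1153] [0.4727 0.1213]
tip [0.5154 0.0826 0.1417] 0.005724838729443727 planes [0.511  0.0847] [0.517 0.081]
```

Axis ≈ (0.589, 0.1085), hub top z 0.150. The button is 118 mm from the axis and green is 110 mm, both consistent with the specs. The pointer heads at about 198.5° in world and has to go clockwise to about 97°. I'll shut and turn the gripper, then travel above.

```bash
python3 -m jog '[[1,0,0,0,-6.9],[1,0,0,0,-6.9],[1,0,0,0,-6.9],[1,0,0,0,-6.9],[1,0,0,0,-6.9]]' 40
for i in 1; do
python3 -m jog '[[1,-0.0106,-0.0299,0,0],[1,-0.0106,-0.0299,0,0],[1,-0.0106,-0.0299,0,0],[1,-0.0106,-0.0299,0,0],[1,-0.0106,-0.0299,0,0]]'
python3 -m jog '[[1,-0.0106,-0.0299,0,0],[1,-0.0106,-0.0299,0,0],[1,-0.0106,-0.0299,0,0],[1,-0.0106,-0.0299,0,0],[1,-0.0106,-0.0299,0,0]]'
python3 -m jog '[[1,-0.0106,-0.0299,0,0],[1,-0.0106,-0.0299,0,0],[1,-0.0106,-0.0299,0,0],[1,-0.0106,-0.0299,0,0],[1,-0.0106,-0.0299,0,0]]'
python3 -m jog '[[1,-0.0106,-0.0299,0,0],[1,-0.0106,-0.0299,0,0],[1,-0.0106,-0.0299,0,0],[1,-0.0106,-0.0299,0,0],[1,-0.0106,-0.0299,0,0]]'
python3 -m jog '[[1,0,0,0,0],[1,0,0,0,0]]'
done
```

```text
clock: 0.72
tcp_pos: [0.1555, 0.5536, 0.2422]
orientation: [-0.0, -0.166, 0.986, -0.0]
wrist_force: [-0.6, 0.7, 0.2]
finger_gap: 0.0257
grip_force: 0.0
clock: 1.13
tcp_pos: [0.2544, 0.428, 0.2423]
orientation: [0.0, -0.164, 0.987, 0.0]
wrist_force: [0.3, 0.5, 0.2]
finger_gap: -0.0002
grip_force: 0.0
clock: 1.55
tcp_pos: [0.3529, 0.3035, 0.2425]
orientation: [0.0, -0.164, 0.987, 0.0]
wrist_force: [0.6, 0.2, 0.1]
finger_gap: 0.0004
grip_force: 0.0
clock: 1.97
tcp_pos: [0.4514, 0.179, 0.2424]
orientation: [0.0, -0.163, 0.987, 0.0]
wrist_force: [0.2, 0.7, 0.8]
finger_gap: 0.0001
grip_force: 0.0
clock: 2.38
tcp_pos: [0.5497, 0.0545, 0.2423]
orientation: [0.0, -0.163, 0.987, 0.0]
wrist_force: [1.7, 0.7, -0.5]
finger_gap: -0.0001
grip_force: 0.0
clock: 2.55
tcp_pos: [0.5497, 0.0545, 0.2417]
orientation: [-0.0, -0.162, 0.987, 0.0]
wrist_force: [-0.3, 1.0, -0.2]
finger_gap: 0.0
grip_force: 0.0
```

```bash
python3 -m jog '[[1,0,0,0.02,0],[1,0,0,0.025,0],[1,0,0,0.025,0],[1,0,0,0.02,0],[1,0,0,0.013,0]]'; python3 -m jog '[[1,0,0,0,0]]'
python3 -c "
from h import *
a=env.read_camera('scene')['img'][165:265,262:387,::-1];b=env.read_camera('side')['img'][135:235,230:342,::-1]
b=cv2.copyMakeBorder(b,0,0,0,13,0);cv2.imwrite('pics/c2.png',cv2.resize(np.vstack([a,b]),None,fx=3,fy=3,interpolation=2))"
```

```text
clock: 2.97
tcp_pos: [0.5468, 0.0572, 0.1371]
orientation: [-0.002, -0.164, 0.986, 0.001]
wrist_force: [-0.7, -0.6, 0.2]
finger_gap: -0.0003
grip_force: 0.0
clock: 3.05
tcp_pos: [0.5459, 0.0572, 0.1363]
orientation: [-0.003, -0.164, 0.986, 0.001]
wrist_force: [-1.1, 1.2, -0.1]
finger_gap: 0.0
grip_force: 0.0
```

View pics/c2.png

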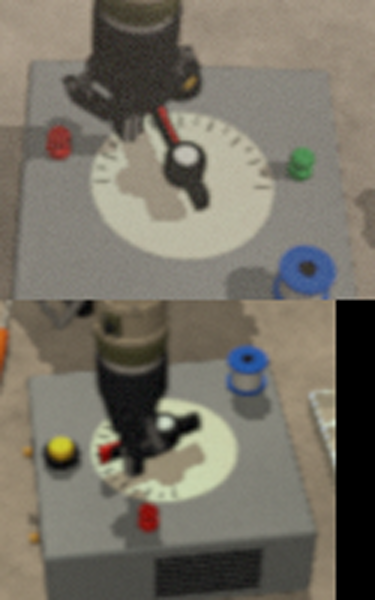

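The fingers stand beside the arm, on its red-peg side, without touching it (scene crop (125,130), arm (165,115)). I'll check that the pose has settled.

```bash
python3 -m jog '[[1,0,0,0,0],[1,0,0,0,0],[1,0,0,0,0]]'; python3 -c "
from h import *
for i in range(2):
  s=env.get_state();print(s['tcp_pos'],s['wrist_force'],s['ft_torque'],s['joint_pos']);env.read_camera('wrist')"
```

```text
clock: 3.4
tcp_pos: [0.5498, 0.0561, 0.1406]
orientation: [0.001, -0.164, 0.987, -0.0]
wrist_force: [0.3, -0.9, 0.4]
finger_gap: 0.0003
grip_force: 0.0
[0.54976419 0.05609643 0.14061484] [ 0.26194696 -0.94847607  0.3509688 ] [-0.00504281 -0.02946738 -0.05278103] [-4.36366788e-02  3.19331130e-01 -2.00544086e-01  1.04858779e+00
  8.74865890e-05 -3.72271767e-01]
[0.54965079 0.05600272 0.14039639] [ 0.02478032 -0.08913342  0.43381031] [0.0098233  0.01148221 0.04634258] [-4.38292025e-02  3.19547877e-01 -2.00804716e-01  1.04847630e+00
  1.10592612e-04 -3.72293376e-01]
```

```bash
python3 -m jog '[[1,0.001,0.004,0.001,0],[1,0.001,0.004,0.001,0],[1,0.001,0.004,0,0],[1,0,0.003,0,0],[1,0,0,0,0]]'; python3 -m jog '[[1,0.0013,0.0038,0,4],[1,0.0013,0.0038,0,4],[1,0.0013,0.0038,0,4],[1,0.0013,0.0038,0,4],[1,0.0013,0.0038,0,4]]'; cat > st.py <<'E'
from h import *
s=env.get_state();w,x,y,z=s['orientation'];a=2*np.arctan2(y,x);p=s['tcp_pos']-[.5893,.1085,0]
X=np.array([np.cos(a),np.sin(a)]);Y=np.array([np.sin(a),-np.cos(a)])
print("yaw",np.degrees(a)%360,"r,t",p[:2]@X,p[:2]@Y,"z",p[2],"F r,t",s['wrist_force'][:2]@X,s['wrist_force'][:2]@Y)
E
python3 st.py
```

```text
clock: 3.92
tcp_pos: [0.5408, 0.0699, 0.1372]
orientation: [-0.0, -0.164, 0.986, 0.0]
wrist_force: [0.1, -0.1, 0.5]
finger_gap: 0.0001
grip_force: 0.0
clock: 4.33
tcp_pos: [0.5315, 0.0859, 0.1373]
orientation: [0.0, 0.012, 1.0, -0.001]
wrist_force: [0.0, -2.7, 0.1]
finger_gap: -0.0004
grip_force: 1.5
yaw 178.58288943858042 r,t 0.05726638611806355 -0.024034242090072048 z 0.1373004617252265 F r,t -0.11425999488390445 -2.6983572266813485
```

```bash
for k in 1; do python3 -m jog '[[1,0.0014,0.004,0,4],[1,0.0014,0.004,0,4],[1,0.0014,0.004,0,4],[1,0.0014,0.004,0,4],[1,0.0014,0.004,0,4]]'; python3 st.py
python3 -m jog '[[1,0.0014,0.004,0,4],[1,0.0014,0.004,0,4],[1,0.0014,0.004,0,4],[1,0.0014,0.004,0,4],[1,0.0014,0.004,0,4]]'; python3 st.py
python3 -m jog '[[1,0.0014,0.004,0,4],[1,0.0014,0.004,0,4],[1,0.0014,0.004,0,4],[1,0,0,0,0]]';python3 st.py; done
python3 -c "
from h import *
a=env.read_camera('scene')['img'][165:265,262:387,::-1];b=env.read_camera('side')['img'][135:235,230:342,::-1]
b=cv2.copyMakeBorder(b,0,0,0,13,0);cv2.imwrite('pics/c3.png',cv2.resize(np.vstack([a,b]),None,fx=3,fy=3,interpolation=2))"
```

```text
clock: 4.75
tcp_pos: [0.5275, 0.1067, 0.1373]
orientation: [-0.0, 0.186, 0.983, -0.001]
wrist_force: [-1.0, -2.8, 0.9]
finger_gap: 0.0002
grip_force: 1.5
yaw 158.59069323063608 r,t 0.05687035885986289 -0.024184460567933053 z 0.13728062067805355 F r,t -0.07005782712580584 -2.9705976065346205
clock: 5.17
tcp_pos: [0.5309, 0.1276, 0.1372]
orientation: [-0.0, 0.354, 0.935, -0.001]
wrist_force: [-1.1, -2.9, 1.7]
finger_gap: -0.0003
grip_force: 1.5
yaw 138.59500341808348 r,t 0.05647364630170249 -0.02430829594338968 z 0.1372330664142367 F r,t -1.073981926162823 -2.912045810509641
clock: 5.5
tcp_pos: [0.5368, 0.1396, 0.1373]
orientation: [-0.0, 0.448, 0.894, -0.0]
wrist_force: [-0.4, -0.2, 0.4]
finger_gap: 0.0001
grip_force: 0.4
yaw 126.73745811969026 r,t 0.05633529289750828 -0.023464410776926396 z 0.1372500415199667 F r,t 0.0842350692653616 -0.46577166804866166
```

View pics/c3.png

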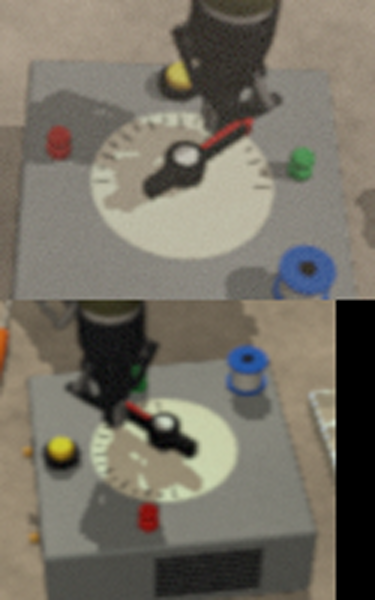

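The pointer turned with the finger. Its tip is now at scene crop (250,122), with the hub at (187,155), and nothing else has moved.

```bash
python3 -c "
from h import *
S=env.read_camera('scene');g=lambda U,V,z:onz(S,262+(U+.5)/3-.5,165+(V+.5)/3-.5,z)[:2]
h=g(187,155,.15);t=g(250,122,.142);T=g(150,186,.142);q=g(302,164,.123)
for n,d in(('tip',t-h),('tail',h-T),('axisline',t-T),('green',q-h)):print(n,np.linalg.norm(d),np.degrees(np.arctan2(d[1],d[0])))"; python3 st.py
```

```text
tip 0.0770807374137054 126.35172110736585
tail 0.04479178496446297 130.53462239529108
axisline 0.12179703748960496 127.88883308059395
green 0.11005207563003014 96.04646900154417
yaw 126.92631252124764 r,t 0.05631168706485919 -0.0232658126032958 z 0.13726689600334901 F r,t 1.061019631979061 0.4802781000590565
```

```bash
python3 -m jog '[[1,0.0014,0.004,0,4],[1,0.0014,0.004,0,4],[1,0.0014,0.004,0,4],[1,0.0014,0.004,0,4],[1,0.0014,0.004,0,4]]'; python3 -m jog '[[1,0.0014,0.004,0,4],[1,0.0014,0.004,0,4],[1,0,0,0,0],[1,0,0,0,0]]';python3 st.py
python3 -m jog '[[1,0,-0.01,0,0],[1,0,-0.02,0,0],[1,0,-0.03,0,0],[1,0,-0.03,0,0],[1,0,0,0,0]]';python3 -m jog '[[1,0,0,0,0]]';python3 st.py
python3 -c "
from h import *
def av(n): 
  return np.mean([env.read_camera(n)['img'].astype(float) for _ in range(6)],0).astype(np.uint8)
a=av('scene')[195:255,285:385,::-1];b=av('side')[145:205,252:352,::-1]
cv2.imwrite('pics/c4.png',cv2.resize(np.vstack([a,b]),None,fx=5,fy=5,interpolation=2))"
```

```text
clock: 6.07
tcp_pos: [0.5502, 0.155, 0.1372]
orientation: [-0.001, 0.597, 0.802, -0.001]
wrist_force: [-2.5, -1.4, 1.4]
finger_gap: -0.0002
grip_force: 1.5
clock: 6.4
tcp_pos: [0.5579, 0.16, 0.1372]
orientation: [-0.0, 0.65, 0.76, 0.0]
wrist_force: [-0.3, 0.2, -0.3]
finger_gap: 0.0
grip_force: 0.3
yaw 98.98045306335216 r,t 0.05575353441843126 -0.022928712741862527 z 0.13720394963300994 F r,t 0.23725336845116296 -0.27701230060880205
clock: 6.82
tcp_pos: [0.4623, 0.1453, 0.1362]
orientation: [-0.002, 0.65, 0.76, -0.003]
wrist_force: [-1.5, -0.4, 0.0]
finger_gap: 0.0
grip_force: 0.0
clock: 6.9
tcp_pos: [0.4677, 0.1459, 0.1374]
orientation: [-0.0, 0.65, 0.76, 0.0]
wrist_force: [-0.5, 0.1, -0.3]
finger_gap: -0.0001
grip_force: 0.0
yaw 98.93026240830183 r,t 0.05584946132967463 -0.11433004392473986 z 0.13744796462927308 F r,t 0.17468832011472143 -0.5207070531102286
```

View pics/c4.png

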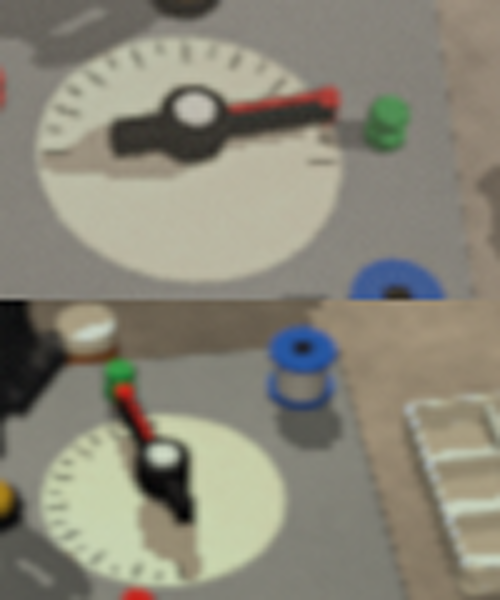

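The pointer is now close to green, with the stripe in the scene crop from (228,107) to (335,96), green at (387,123), hub cap at (194,108). In the side crop the tip at (122,392) nearly covers green at (120,378). I'll measure both headings by colour.

```bash
cat > ang.py <<'E'
from h import *
np.set_printoptions(precision=4,suppress=True)
def av(n):
    c=env.read_camera(n);c["img"]=np.mean([c["img"]]+[env.read_camera(n)["img"] for _ in range(5)],0);return c
box={"scene":(195,255,285,385),"side":(145,205,252,352)}
G={}
for n in box:
    c=av(n);a,b,l,r=box[n];I=c["img"][a:b,l:r];R,Gn,B=I[...,0],I[...,1],I[...,2]
    V,U=np.mgrid[a:b,l:r]
    def big(m):
        k,lab,st,ce=cv2.connectedComponentsWithStats(m.astype(np.uint8));return lab==1+np.argmax(st[1:,4])
    hub=(194,108) if n=="scene" else (161,455-300)
    w=np.clip(R-1.6*np.maximum(Gn,B),0,None)*((V-a)<50); m=big(w>15)
    near=np.hypot(U-l-hub[0]/5,V-a-hub[1]/5)<35; m&=near
    P=np.array([onz(c,u,v,.144)[:2] for u,v in zip(U[m],V[m])]);W=w[m]
    mu=(P*W[:,None]).sum(0)/W.sum();_,_,vt=np.linalg.svd((P-mu)*np.sqrt(W)[:,None]);d=vt[0]*np.sign(vt[0][1])
    h=onz(c,l+(hub[0]+.5)/5-.5,a+(hub[1]+.5)/5-.5,.15)[:2]
    w2=np.clip(Gn-1.3*np.maximum(R,B),0,None);g=big(w2>10)
    gu,gv=(U[g]*w2[g]).sum()/w2[g].sum(),(V[g]*w2[g]).sum()/w2[g].sum();G[n]=(c,gu,gv)
    q=onz(c,gu,gv,.125)[:2];A=lambda d:np.degrees(np.arctan2(d[1],d[0]))
    print(n,"red n",m.sum(),"mean",mu,"line",A(d),"mean-hub",A(mu-h),"hub",h,"green",q,g.sum(),"green-hub",A(q-h),np.linalg.norm(q-h))
E
python3 ang.py
```

```text
scene red n 38 mean [0.5763 0.1664] line 99.21993097646296 mean-hub 100.23763074602846 hub [0.5867 0.1088] green [0.575  0.2199] 59 green-hub 96.03095293726071 0.11167414624812187
side red n 34 mean [0.5774 0.163 ] line 99.78368882811712 mean-hub 100.94136905591273 hub [0.5883 0.1067] green [0.5766 0.2245] 26 green-hub 95.63630535219562 0.11840887997832555
```

```bash
python3 - <<'E'
from h import *
from scipy.optimize import least_squares
for n,(a,b,l,r),(pu,pv) in(("scene",(195,260,285,360),(37,22)),("side",(145,210,255,312),(30,35))):
    c=env.read_camera(n);I=np.mean([env.read_camera(n)["img"] for _ in range(6)],0)
    g=cv2.GaussianBlur(I,(0,0),.7).min(2);s=g[a:b,l:r];m=(s>(np.percentile(s,20)+np.percentile(s,90))/2).astype(np.uint8)
    m=cv2.morphologyEx(m,cv2.MORPH_OPEN,np.ones((3,3)))
    k,lab,st,_=cv2.connectedComponentsWithStats(m);m=(lab==1+np.argmax(st[1:,4])).astype(np.uint8)
    h=cv2.convexHull(max(cv2.findContours(m,0,2)[0],key=cv2.contourArea))[:,0]
    P=np.array([onz(c,u+l,v+a,.11)[:2] for u,v in h])
    f=least_squares(lambda q:np.hypot(*(P-q[:2]).T)-q[2],[.589,.108,.084],loss="soft_l1",f_scale=.001);print(n,f.x,len(P),np.abs(f.fun).mean())
E
```

```text
scene [0.59122945 0.10898471 0.08258908] 20 0.002511573685966421
side [0.58411673 0.1077135  0.08515533] 14 0.0041393834751160775
```

The cameras disagree by about 2°. I'll raise the arm and use the wrist camera from above for a closer look.

```bash
python3 -m jog '[[1,0,0,-0.02,0],[1,0,0,-0.04,0],[1,0,0,-0.04,0],[1,0,0,-0.04,0],[1,0,0,-0.03,0]]'; python3 -m jog '[[1,0,0,0,0],[1,0,0,0,0]]'|head -2
python3 -c "
from h import *
np.set_printoptions(precision=3,suppress=True)
c=env.read_camera('wrist');print(c['T'],c['fov_y'],c['cx'],c['cy']);print([np.round(proj(c,p)) for p in((.5893,.1085,.15),(.576,.218,.123),(.5765,.19,.14))])
cv2.imwrite('pics/w5.png',c['img'][:,:,::-1])"
```

```text
clock: 9.22
tcp_pos: [0.4694, 0.1462, 0.3107]
orientation: [0.001, 0.651, 0.759, 0.001]
wrist_force: [-0.6, 0.0, 0.5]
finger_gap: -0.0001
grip_force: 0.0
clock: 9.38
tcp_pos: [0.4703, 0.1463, 0.3094]
[[ 0.988 -0.144 -0.054  0.456]
 [ 0.153  0.935  0.319  0.229]
 [ 0.005 -0.324  0.946  0.442]
 [ 0.     0.     0.     1.   ]] 68.82025150097905 279.84766750911103 209.90934327432046
[array([386., 245.]), array([393., 135.]), array([392., 165.])]
```

```bash
python3 -c "
from h import *
c=env.read_camera('wrist');I=np.mean([env.read_camera('wrist')['img'] for _ in range(5)],0).astype(np.uint8)[90:330,290:490,::-1]
cv2.imwrite('pics/w6.png',cv2.resize(I,None,fx=2.5,fy=2.5,interpolation=2))"
```

```text
(no output)
```

View pics/w6.png

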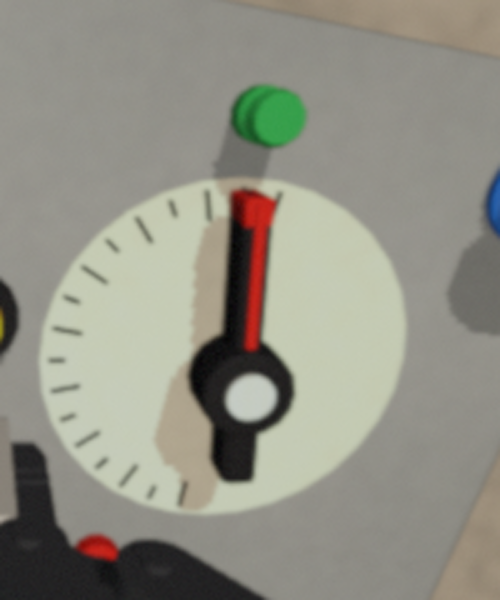

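The wrist view is clear: green top centre (276,116), hub cap (251,398), stripe centre line from (252,347) to (260,225).

```bash
python3 - <<'E'
from h import *
c=env.read_camera("wrist");g=lambda U,V,z:onz(c,290+(U+.5)/2.5-.5,90+(V+.5)/2.5-.5,z)[:2]
A=lambda d:np.degrees(np.arctan2(d[1],d[0]))
h=g(251,398,.15);q=g(276,116,.136);a=g(252,347,.146);b=g(260,225,.146)
print("hub",h,"green",q,np.linalg.norm(q-h),"green hdg",A(q-h),"stripe",A(b-a),"stripe-hub",A(b-h),"r",np.linalg.norm(b-h))
for U in(-4,4):print(A(g(260+U,225,.146)-a))
# disc from hull
I=np.mean([env.read_camera("wrist")["img"] for _ in range(5)],0);s=I.min(2)[155:300,300:460]
m=(s>(np.percentile(s,10)*0+165)).astype(np.uint8);print(np.percentile(s,[10,30,50,70,90]))
E
```

```text
hub [0.58998008 0.10604328] green [0.57375967 0.21819252] 0.1133161579531472 green hdg 98.22975307214278 stripe 102.03548389180605 stripe-hub 101.65724181720104 r 0.07277339011971222
103.76577822712608
100.29940309636736
[ 59.96 139.   146.2  179.4  182.4 ]
```

```bash
python3 -m jog '[[1,0,0,0.04,0],[1,0,0,0.04,0],[1,0,0,0.04,0],[1,0,0,0.03,0],[1,0,0,0.02,0]]'|head -1; python3 -m jog '[[1,0,0.02,0,0],[1,0,0.03,0,0],[1,0,0.02,0,0],[1,0,0,0,0],[1,0,0,0,0]]'; python3 st.py; python3 -m jog '[[1,0,0,0,0],[1,0,0,0,0]]'|head -2;python3 st.py
```

```text
clock: 10.45
clock: 10.87
tcp_pos: [0.5389, 0.1569, 0.1369]
orientation: [-0.0, 0.651, 0.759, -0.0]
wrist_force: [-0.1, 0.8, -0.2]
finger_gap: 0.0007
grip_force: 0.0
yaw 98.80160208514704 r,t 0.055504210903928694 -0.04244869185521383 z 0.13686734842706022 F r,t 0.8110983123729941 0.059466992979149945
clock: 11.03
tcp_pos: [0.5371, 0.1568, 0.1372]
yaw 98.82177577735304 r,t 0.05569193832475288 -0.04417581525114001 z 0.13718646471806434 F r,t 0.40519943422092375 0.8105463737516566
```

```bash
python3 -m jog '[[1,0,0,0,3.5],[1,0.001,0.007,0,0],[1,0.001,0.007,0,0],[1,0.001,0.004,0,0],[1,0,0.003,0,0]]'; python3 st.py; python3 -m jog '[[1,0,0.002,0,0],[1,0,0.0015,0,0],[1,0,0,0,0],[1,0,0,0,0]]';python3 st.py
```

```text
clock: 11.45
tcp_pos: [0.5591, 0.1621, 0.1374]
orientation: [-0.0, 0.673, 0.74, -0.0]
wrist_force: [-3.4, -0.1, 1.6]
finger_gap: 0.0001
grip_force: 1.4
yaw 95.37789064804993 r,t 0.05618695230787246 -0.025075050897445817 z 0.1374047767089792 F r,t 0.19915866432460344 -3.432776844566722
clock: 11.78
tcp_pos: [0.5621, 0.1622, 0.137]
orientation: [-0.0, 0.673, 0.739, -0.0]
wrist_force: [-1.8, 0.5, 0.0]
finger_gap: -0.0
grip_force: 0.8
yaw 95.32754624610465 r,t 0.05599051346403511 -0.022083476528132286 z 0.13702405822763247 F r,t 0.6817836720971705 -1.7329233616357358
```

```bash
python3 -m jog '[[1,0,-0.01,0,0],[1,0,-0.02,0,0],[1,0,-0.03,0,0],[1,0,-0.03,0,0],[1,0,0,-0.02,0]]'|head -1; python3 -m jog '[[1,0,0,-0.04,0],[1,0,0,-0.04,0],[1,0,0,-0.04,0],[1,0,0,-0.03,0],[1,0,0,0,0]]'|head -1
python3 -m jog '[[1,0,0,0,0],[1,0,0,0,0]]'|head -2
python3 -c "
from h import *
c=env.read_camera('wrist');print([np.round(proj(c,p)) for p in((.5893,.1085,.15),(.576,.218,.123))]);I=np.mean([env.read_camera('wrist')['img'] for _ in range(5)],0).astype(np.uint8)[90:280,330:480,::-1]
cv2.imwrite('pics/w7.png',cv2.resize(I,None,fx=3,fy=3,interpolation=2))"
```

```text
clock: 12.2
clock: 12.62
clock: 12.78
tcp_pos: [0.4729, 0.1536, 0.3069]
[array([387., 246.]), array([388., 135.])]
```

View pics/w7.png

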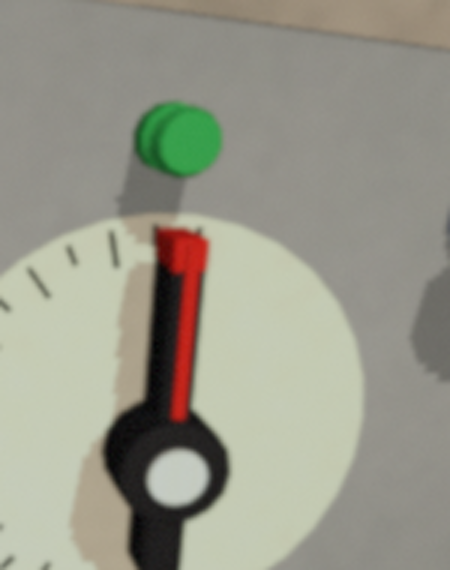

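The pointer is now almost in line with the peg: hub cap (178,477), stripe from (180,418) to (191,272), green top centre (188,142).

```bash
python3 - <<'E'
from h import *
c=env.read_camera("wrist");g=lambda U,V,z:onz(c,330+(U+.5)/3-.5,90+(V+.5)/3-.5,z)[:2]
A=lambda d:np.degrees(np.arctan2(d[1],d[0]))
h=g(178,477,.15);q=g(188,142,.136);a=g(180,418,.146);b=g(191,272,.146)
print("hub",h,"green",q,np.linalg.norm(q-h),"green hdg",A(q-h),"stripe",A(b-a),"stripe-hub",A(b-h),"r",np.linalg.norm(b-h))
# projected centre lines through hub for candidate headings
ax=np.r_[h,0]
for t in(94,95,96,97,98,99,100):
    u=np.array([np.cos(np.radians(t)),np.sin(np.radians(t)),0])
    P=[proj(c,ax+u*r+[0,0,.146]) for r in(.028,.07)];print(t,[((x-330+.5)*3-.5,(y-90+.5)*3-.5) for x,y in P])
E
python3 ang.py
```

```text
hub [0.59010766 0.10633302] green [0.57467135 0.21765592] 0.1123880245442666 green hdg 97.89443570298205 stripe 97.97445111098415 stripe-hub 97.48474857717183 r 0.07189145186672712
94 [(np.float64(185.43225296702695), np.float64(397.56644361095846)), (np.float64(203.58090057403575), np.float64(277.5701332432918))]
95 [(np.float64(184.00208691630428), np.float64(397.54632870609356)), (np.float64(199.84366571725627), np.float64(277.51608260782234))]
96 [(np.float64(182.56884241148862), np.float64(397.54953179212407)), (np.float64(196.09801748913685), np.float64(277.52573028122276))]
97 [(np.float64(181.13299391794288), np.float64(397.5760515239972)), (np.float64(192.34535559672702), np.float64(277.59907062603355))]
98 [(np.float64(179.69501680824652), np.float64(397.62587822310485)), (np.float64(188.58708267676053), np.float64(277.73606981593156))]
99 [(np.float64(178.25538716774975), np.float64(397.69899388240094)), (np.float64(184.8246034924275), np.float64(277.93666586414525))]
100 [(np.float64(176.81458159982662), np.float64(397.79537217571556)), (np.float64(181.05932412896465), np.float64(278.2007686741459))]
scene red n 45 mean [0.5814 0.1691] line 93.05256996791402 mean-hub 95.0162046031821 hub [0.5867 0.1088] green [0.5751 0.2199] 58 green-hub 95.9666493515254 0.11166976354635347
side red n 29 mean [0.5817 0.1631] line 95.82078745443644 mean-hub 96.67831344365295 hub [0.5883 0.1067] green [0.5753 0.2198] 35 green-hub 96.56055150507972 0.11383587021091336
```

The pointer is on the peg to within about 1°. Next I'll go above the button at (0.4715, 0.113).

```bash
python3 -m jog '[[1,-0.02,-0.0025,0,0],[1,-0.0207,-0.0026,0,0],[1,0,0,0.03,0],[1,0,0,0.04,0],[1,0,0,0.04,0]]'|head -2; python3 -m jog '[[1,0,0,0.03,0],[1,0,0,0.015,0],[1,0,0,0,0],[1,0,0,0,0]]'; python3 -m jog '[[1,0,0,0,0],[1,0,0,0,0]]'
```

```text
clock: 14.15
tcp_pos: [0.4726, 0.1124, 0.1973]
clock: 14.48
tcp_pos: [0.4709, 0.1127, 0.152]
orientation: [-0.001, 0.674, 0.739, -0.001]
wrist_force: [0.3, -0.7, 0.3]
finger_gap: 0.0003
grip_force: 0.0
clock: 14.65
tcp_pos: [0.4729, 0.1129, 0.1542]
orientation: [0.001, 0.674, 0.739, 0.001]
wrist_force: [0.7, 0.3, 0.0]
finger_gap: -0.0003
grip_force: 0.0
```

Tip at z ≈ 0.143. I'll lower it slowly and watch the force.

```bash
python3 -m jog '[[1,0,0,0.004,0],[1,0,0,0.004,0],[1,0,0,0.002,0],[1,0,0,0,0]]'|sed -n 2,4p; for i in 1; do python3 -m jog '[[1,0,0,0.002,0],[1,0,0,0,0]]'|sed -n 2,4p;python3 -m jog '[[1,0,0,0.002,0],[1,0,0,0,0]]'|sed -n 2,4p; python3 -m jog '[[1,0,0,0.002,0],[1,0,0,0,0]]'|sed -n 2,4p; done
```

```text
tcp_pos: [0.4716, 0.1128, 0.1422]
orientation: [0.0, 0.674, 0.739, 0.0]
wrist_force: [0.3, -0.7, 1.2]
tcp_pos: [0.4716, 0.1128, 0.1403]
orientation: [0.0, 0.674, 0.739, 0.0]
wrist_force: [-0.9, -0.1, 2.8]
tcp_pos: [0.4717, 0.1128, 0.1383]
orientation: [0.0, 0.674, 0.739, 0.0]
wrist_force: [0.3, -0.2, 4.1]
tcp_pos: [0.4717, 0.1128, 0.137]
orientation: [0.0, 0.674, 0.739, 0.0]
wrist_force: [-0.8, 0.6, 6.6]
```

```bash
python3 -m jog '[[1,0,0,0.001,0],[1,0,0,0,0]]'|sed -n 2,4p;python3 -m jog '[[1,0,0,0.001,0],[1,0,0,0,0]]'|sed -n 2,4p
```

```text
tcp_pos: [0.4717, 0.1128, 0.1368]
orientation: [0.001, 0.674, 0.739, 0.001]
wrist_force: [-3.5, -0.8, 13.2]
tcp_pos: [0.4717, 0.1128, 0.1367]
orientation: [0.001, 0.674, 0.739, 0.001]
wrist_force: [-5.4, -1.3, 19.8]
```

A hard stop at z 0.1367, about 6 mm below first contact, so the button is fully down. I'll release, move clear and look.

```bash
python3 -m jog '[[1,0,0,-0.003,0],[1,0,0,-0.004,0],[1,0,0,-0.005,0],[1,0,0,-0.02,0],[1,0,0,-0.04,0]]'|head -2; python3 -m jog '[[1,0,0,-0.04,0],[1,0,0,-0.04,0],[1,0,0.0,-0.02,0],[1,-0.01,-0.03,0,0],[1,-0.01,-0.04,0,0]]'|head -2;python3 -m jog '[[1,0,-0.04,0,0],[1,0,0,0,0],[1,0,0,0,0],[1,0,0,0,0]]'; python3 ang.py; python3 -c "
from h import *
a=env.read_camera('scene')['img'][165:290,262:387,::-1];b=env.read_camera('side')['img'][135:260,225:350,::-1]
cv2.imwrite('pics/c8.png',cv2.resize(np.hstack([a,b]),None,fx=3.2,fy=3.2,interpolation=2))"
```

```text
clock: 16.23
tcp_pos: [0.4679, 0.1125, 0.2026]
clock: 16.65
tcp_pos: [0.4058, 0.0862, 0.307]
clock: 16.98
tcp_pos: [0.3642, 0.0827, 0.3065]
orientation: [0.0, 0.674, 0.739, 0.0]
wrist_force: [-0.1, -0.5, 0.4]
finger_gap: 0.0001
grip_force: 0.0
scene red n 44 mean [0.5815 0.1691] line 92.97562482102451 mean-hub 94.96904246688294 hub [0.5867 0.1088] green [0.575 0.22 ] 57 green-hub 96.02255621534405 0.11180971344890799
side red n 29 mean [0.5817 0.1631] line 95.83812851954508 mean-hub 96.67072252482485 hub [0.5883 0.1067] green [0.5752 0.2196] 36 green-hub 96.61541701787264 0.11361062993164467
```

View pics/c8.png

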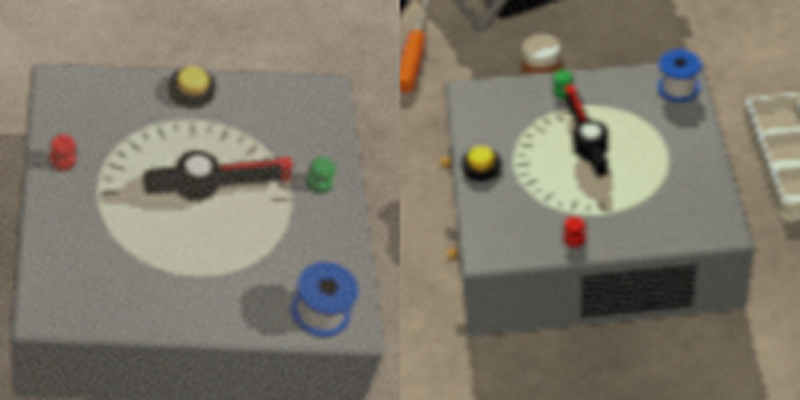

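The pointer is on the green peg: the tip is at (285,168) and the peg at (321,174), which fits with the arm standing higher than the peg. The button is back up, at (193,82), and nothing has shifted.

```bash
python3 -c "
from workcell import env
print(env.hand_in())"
```

```text
the job is handed in; nothing more can be done
None
```

The job is handed in: the pointer was pushed round to the green peg (within about 1° by the close-up wrist view), the power button was pressed to its stop and came up again, the arm is clear, and nothing else on or around the transformer visibly moved.

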